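Remove the bayonet tuning knob

TASK

Take the black tuning knob out of the aluminium dial bezel: turn it counter-clockwise (seen from above), while it stays seated, until its bar grip lines up with the red release mark, then lift it straight out. Set it down in the yellow parts tray without dropping it, let go, and leave the setting of the chrome selector knob as it is.

Things in the scene. Friction and masses are not known exactly. Their poses are not given: they have to be found in the camera images.
- knob_grip (a point): Centre of the bar grip of the loose black knob, 130 g; bar 52 mm long (x; white line at the +x end), 16 wide (y), 28 tall. Skirt, 60 mm diameter, 14 to 20 mm below this point; stem, 20 mm diameter, down to 34 mm below, with two lugs in line with the bar (48 mm tip to tip). Turns freely. Seated, the point is 40 mm above the desk; set upright on a flat floor it stands, point 34 mm above the floor.
- bezel: Fixed aluminium bezel, 110 mm diameter, 22 high; origin on the knob's axis at desk level, z up. Red release mark on the rim towards +y; the hidden lug slot runs along y. The knob's white line starts 50 to 75 deg short of the mark (turn it counter-clockwise from above); a stop lies just past the mark. Within 10 deg of y the knob lifts out freely; raised 20 mm it is clear (give it 40).
- tray_in (a point): Centre of the inner floor of the fixed yellow open tray: outside 150 mm (x) by 130 mm (y), 25 mm high, walls 4 mm, floor about 4 mm above the desk. x and y axes along its sides, z up.
- selector_mark (a point): Rim of the top of the knurled chrome selector knob (42 mm diameter, top 46 mm above the desk, on a fixed grey round base of 100 mm diameter); the knob's axis is 20 mm from this point towards -x of this point's frame. A bystander whose setting must stay.
Things that resemble listed ones, but are neither listed nor needed, are in the scene too. Of the things like the bezel, leave any that is blue, brown or pink; of the rest the larger one is meant.

How it is judged:
By the outcome, as a careful person would: the job done as asked, in the order asked, and still so for the second after the job is handed in, with the robot touching nothing.
It also fails if it takes over 48 s, if anything falls off the work surface, if the arm or the gripper's body presses on something with over 40 N, if the wrist force passes 120 N, or if a joint passes its speed limit or range.

ROBOT

A 6-joint arm with a two-finger parallel gripper is mounted at the origin on the work surface. World frame = base frame: x ahead of the robot, y to its left, z up, the work surface at z = 0. Lengths are in m, angles in rad, forces in N, time in s.
With the tool pointing down it reaches from about 0.325 to 0.9 m from the base axis. Payload 6.1 kg.
Tool frame: the origin (TCP) lies midway between the tips of the shut fingers; the grasp point (between the pads) lies 19 mm behind it; z points along the fingers, y is the direction in which the jaws open and shut (so a half turn about z gives the same grasp; the last joint's range is limited). The gripper opens to 87 mm and grips with 3 to 60 N. Pads are 19 mm wide; open, the fingers measure 117 mm over their backs; the gripper's body (75 mm by 190 mm) begins 51 mm behind the grasp point.
Start: joints at [-1.254, 0.22, 1.526, -0, 1.395, -0.126], TCP at [0.268, -0.565, 0.223] pointing down, gripper open.
Joint ranges: [-2.98, 2.98], [-0.91, 2.08], [0.09, 2.57], [-1.24, 4.39], [0.2, 2.65], [-2.68, 2.68]. Speed limits (rad/s): [2.57, 2.57, 3.01, 3.14, 3.14, 3.14].

INTERFACE

Orientations are given as a unit quaternion [x, y, z, w].
In Python, from cell import arm gives the robot as it stands.
- The arm moves only by the shell command python3 -m crank 'ROWS'. ROWS is JSON, one flat list of numbers, 5 for each row, row after row: the shift along the tool's x, y, z in cm, then the turn about the tool's z in rad, then the closure, from -1 (fully open) to 1 (shut). A call has 1 to 10 rows; each row shifts and turns the commanded pose from where the row before left it, along the tool's axes as they then stand; what a row does not reach is not made up. A row lasts 1/10 s, in which the tool goes at most 50 mm and 8.59 degrees, less where a joint would pass 70% of its speed; a pose out of reach is approached as far as the arm can. A call is refused whole if a number of a shift passes 5 or a number of a turn 0.15, either way. A call with a gripper value outside its range is refused whole. The fingers move at their own pace and stop on an object; the grip force is fixed at half the most. Time passes only in rows, so rows that do not move let the fingers close. It gives the time, the measured TCP pose, the force and the opening at its end, in the units of the state.
- arm.get_state(): the state, without advancing time (a new reading comes with each control period).
- arm.capture(name): name is "scene" or "top"; returns a dict with "frame" (480x640x3 uint8, blue, green, red), "fx", "fy", "cx", "cy" (pixels), "R" (3x3) and "t" (3): a world point X has camera coordinates R X + t. Camera axes: x right, y down, z forward; pixel columns grow to the right and rows downward; lengths in m; the calibration is good to about 2 mm. A picture is of the moment at which its call begins. There is no depth.
- arm.hand_in(): hands the job in, once; it reports no verdict.
The state is a dict: "time_s": time; "qpos": joint angles; "joint_vel": joint speeds; "joint_efforts": joint torques, N m; "eef_pos": TCP position; "eef_rot": TCP orientation; "force": force on the tool from outside, world axes, zero at the start; "torque": the same for the moment, N m; "opening": finger opening in m.
Only numpy, scipy, OpenCV 4.12 (cv2) and the standard library are available. Lean on these libraries where they do the work, as an engineer would, in place of code of your own. Each camera call takes 0.05 s, during which the arm holds its last target. There are 200 camera calls.

## Working session

There is one attempt and no reset: what is moved stays moved. The work goes in short steps, Python scripts to look and compute and a shell command to move; the robot and the scene stay as the last step left them, time stands still between calls to the robot, and variables do not carry over. Pictures are saved under pics/ and viewed, about 8 in all and at most 12, crops included, and the job is handed in when it is done.

```bash
mkdir -p pics; ls
python3 - <<'E'
from cell import arm
import cv2,pickle
s=arm.get_state();print(s)
for n in("scene","top"):
    c=arm.capture(n);pickle.dump(c,open(n+"0.pkl","wb"));cv2.imwrite(f"pics/{n}0.png",c["frame"]);print(n,c["fx"],c["cx"],c["cy"],c["R"],c["t"])
E
```

```text
pics
{'time_s': 0.0, 'qpos': array([-1.25407905e+00,  2.21199040e-01,  1.52763308e+00,  3.76638215e-05,
        1.39464749e+00, -1.26086068e-01]), 'joint_vel': array([ 0.00039548,  0.0004232 , -0.00060571, -0.00105381,  0.00072704,
        0.0007328 ]), 'joint_efforts': array([ 3.18528064e-04, -4.94612217e+01, -3.87378430e+01,  6.99651637e-02,
        5.70920866e-02, -1.33664917e-04]), 'eef_pos': array([ 0.26762072, -0.56412915,  0.22144238]), 'eef_rot': array([ 9.75590899e-01,  2.19593960e-01, -7.13387381e-05, -9.40958731e-04]), 'force': array([-0.4802008 ,  0.23299099,  0.1958806 ]), 'torque': array([ 0.04159738, -0.0553475 ,  0.02224637]), 'opening': 0.08680112076289201}
scene 539.3506719913106 320.35300720266395 243.07522019055887 [[-0.19268566  0.98124025  0.00630989]
 [ 0.54191744  0.11177247 -0.83296603]
 [-0.81804506 -0.15708116 -0.55328815]] [-0.0538674  -0.19481669  1.48709788]
top 603.2091666749712 313.95956605465966 242.8187736513397 [[-0.02586342 -0.99962535 -0.00895838]
 [-0.99644035  0.0264982  -0.08002796]
 [ 0.08023536  0.00685669 -0.99675236]] [0.18465345 0.43390743 1.3001562 ]
```

View pics/top0.png

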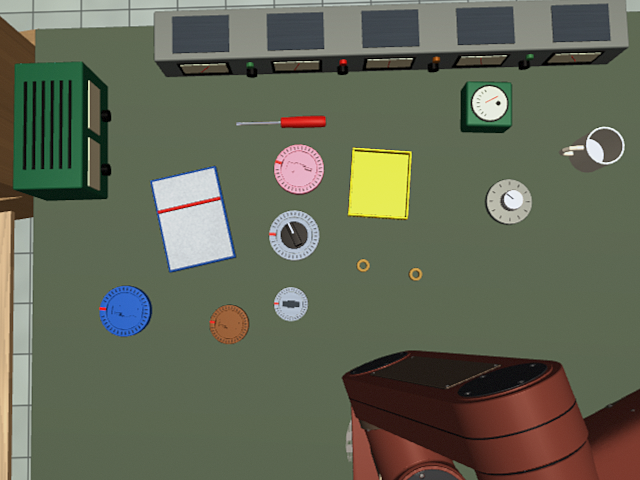

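View pics/scene0.png

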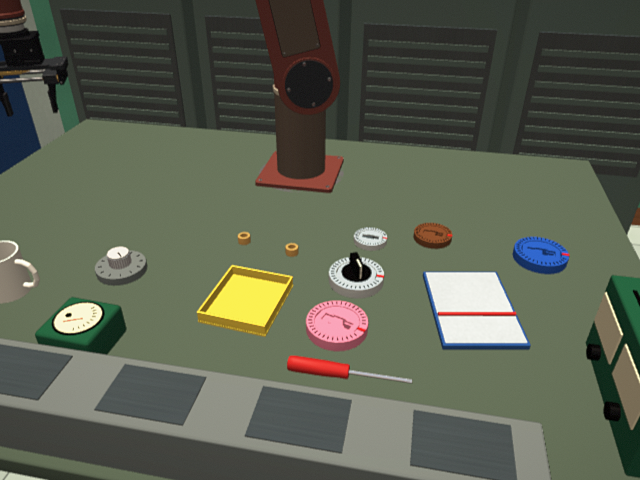

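The top view shows the aluminium bezel with the black knob at about (294,236), its red mark to the left at (272,235). The yellow tray is at (380,183), and the selector is at (511,200), well out of the way. I'll enlarge the bezel and tray.

```bash
python3 - <<'E'
import cv2,pickle
f=pickle.load(open("top0.pkl","rb"))["frame"]
a=cv2.resize(f[206:266,264:324],(600,600),interpolation=cv2.INTER_CUBIC)
cv2.imwrite("pics/knob.png",a)
E
cat > h.py <<'E'
import numpy as np,pickle
def ray(c,u,v,z):
    d=c["R"].T@np.array([(u-c["cx"])/c["fx"],(v-c["cy"])/c["fy"],1]);o=-c["R"].T@c["t"]
    return o+d*(z-o[2])/d[2]
def load(n): return pickle.load(open(n+".pkl","rb"))
E
```

```text
(no output)
```

View pics/knob.png

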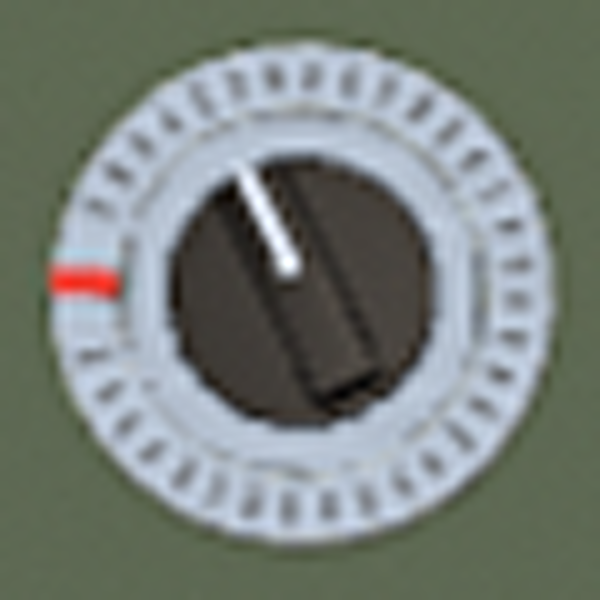

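The crop shows the white line from (240,165) to (288,268). The rim spans x 52–553 and y 42–545, and the red mark is centred at (86,283).

Run:
```python
from h import *
c=load("top0")
P=lambda x,y,z:ray(c,(x+.5)/10-.5+264,(y+.5)/10-.5+206,z)
L,R,T,B=P(52,293,.022),P(553,293,.022),P(302,42,.022),P(302,545,.022)
C=(L+R+T+B)/4;print("bezel",C,np.linalg.norm(L-R),np.linalg.norm(T-B))
m=P(86,283,.022)-C;am=np.degrees(np.arctan2(m[1],m[0]))
a,b=P(240,165,.054),P(288,268,.054);d=a-b
# bar top edges: far end/near end midpoints
ad=np.degrees(np.arctan2(d[1],d[0]));print("mark",am,np.linalg.norm(m),"line",ad,"len",np.linalg.norm(d),"to turn",am-ad)
print("line ends rel C",a-C,b-C, "skirt c",P(304,291,.026)-C)
k=[ray(c,u,v,.025) for u,v in((353,148),(411,151),(408,218),(348,216))]
print(np.round(k,4),"tray",np.mean(k,0),np.linalg.norm(k[0]-k[1]),np.linalg.norm(k[1]-k[2]))
s=load("scene0")
k=[ray(s,u,v,.025) for u,v in((233,266),(293,275),(257,326),(199,314))];print("tray scene",np.mean(k,0))
L=[ray(s,u,v,.022) for u,v in((330,275),(384,274),(357,257),(357,292))];print("bezel scene",np.mean(L,0))
t=ray(c,511,200,.046);print("sel",t)
```

```text
bezel [0.45694522 0.21677821 0.022     ] 0.10936974635544054 0.1102395305678855
mark 85.85718426654464 0.047276065442360765 line 23.53744354119624 len 0.024364895627517157 to turn 62.319740725348396
line ends rel C [0.02469628 0.01134709 0.032     ] [0.00235856 0.00161701 0.032     ] skirt c [ 1.00568988e-05 -5.60777398e-04  4.00000000e-03]
[[ 0.6451  0.0819  0.025 ]
 [ 0.6348 -0.0453  0.025 ]
 [ 0.4868 -0.033   0.025 ]
 [ 0.4947  0.0974  0.025 ]] tray [0.56535196 0.02523626 0.025     ] 0.12757065069651852 0.14846058473708096
tray scene [0.56686613 0.02515844 0.025     ]
bezel scene [0.46104154 0.21897336 0.022     ]
sel [ 0.51725145 -0.25194676  0.046     ]
```

Sizes check out: rim 110 mm, line 24 mm, both views agree within a few mm. The bezel is at (0.457, 0.217) and the bar at about 24°, with about 62° to turn. The tool x axis is already at 25.4°. Next I move above the knob.

```bash
python3 -m crank '[2.53,-3.12,0,0,-1, 2.53,-3.12,0,0,-1, 2.53,-3.12,0,0,-1, 2.53,-3.12,0,0,-1, 2.53,-3.12,0,0,-1, 2.53,-3.12,0,0,-1, 2.53,-3.12,0,0,-1, 2.53,-3.12,0,0,-1, 2.53,-3.12,0,0,-1, 2.53,-3.12,0,0,-1]'
```

```text
time_s: 1.1
eef_pos: [0.3625, -0.1727, 0.2223]
eef_rot: [0.976, 0.219, -0.0, -0.0]
force: [0.4, -0.0, -0.6]
opening: 0.0871
```

```bash
python3 -m crank '[2.53,-3.12,0,0,-1, 2.53,-3.12,0,0,-1, 2.53,-3.12,0,0,-1, 2.53,-3.12,0,0,-1, 2.53,-3.12,0,0,-1, 2.53,-3.12,0,0,-1, 2.53,-3.12,0,0,-1, 2.53,-3.12,0,0,-1, 2.53,-3.12,0,0,-1, 2.53,-3.12,0,0.025,-1]'; python3 -m crank '[0,0,3,0,-1, 0,0,3,0,-1, 0,0,3,0,-1, 0,0,0,0,-1]'
python3 - <<'E'
from cell import arm
import cv2,pickle,numpy as np
s=arm.get_state();print(s["eef_pos"],s["eef_rot"],s["qpos"])
a=[]
for n,(u,v) in(("scene",(355,262)),("top",(294,236))):
    c=arm.capture(n);pickle.dump(c,open(n+"1.pkl","wb"));a.append(cv2.resize(c["frame"][v-70:v+70,u-50:u+50],(400,560),interpolation=cv2.INTER_CUBIC))
cv2.imwrite("pics/above.png",np.hstack(a))
E
```

```text
time_s: 2.1
eef_pos: [0.4574, 0.2176, 0.2222]
eef_rot: [0.978, 0.207, -0.0, 0.0]
force: [1.0, -0.7, 0.6]
opening: 0.087
time_s: 2.5
eef_pos: [0.4537, 0.2149, 0.1277]
eef_rot: [0.978, 0.208, -0.005, 0.0]
force: [-0.7, -0.0, -0.9]
opening: 0.0874
[0.45371605 0.21492069 0.12768757] [ 9.78212147e-01  2.07551658e-01 -4.81212195e-03  3.84886858e-04] [ 2.85197041e-01  2.47593989e-02  1.92690606e+00 -3.82277296e-05
  1.19958215e+00  1.43785957e+00]
```

View pics/above.png

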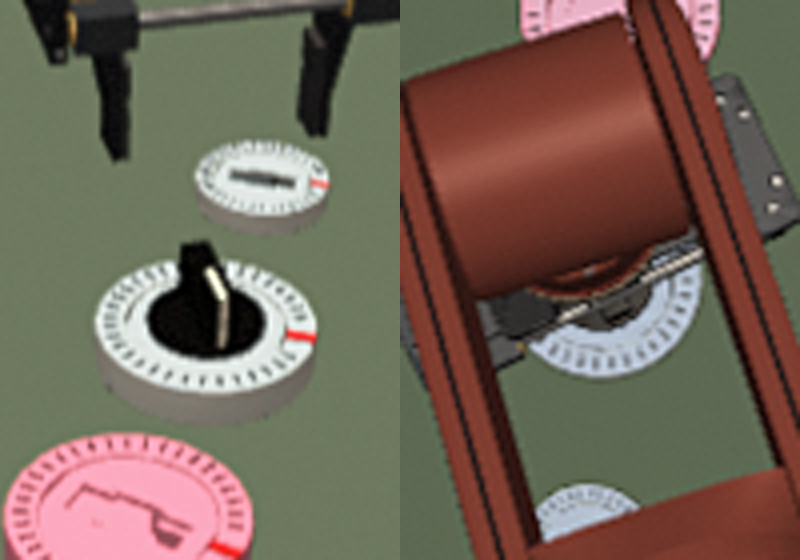

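The fingers straddle the knob. I let it settle, then descend to TCP z ≈ 0.030, which keeps the tips above the skirt at 0.026.

```bash
python3 -m crank '[0,0,0,0,-1, 0,0,0,0,-1]'; python3 -m crank '[0,0,2,0,-1, 0,0,2,0,-1, 0,0,2,0,-1, 0,0,0,0,-1, 0,0,0,0,-1, 0,0,0,0,-1]'
```

```text
time_s: 2.8
eef_pos: [0.459, 0.2162, 0.1346]
eef_rot: [0.978, 0.207, 0.002, -0.0]
force: [0.5, 0.3, 0.4]
opening: 0.087
time_s: 3.4
eef_pos: [0.459, 0.2163, 0.0743]
eef_rot: [0.978, 0.207, 0.001, -0.0]
force: [-0.2, 0.1, 0.6]
opening: 0.0872
```

```bash
python3 -m crank '[-0.1,0,1.45,0,-1, 0,0,1.45,0,-1, 0,0,1.4,0,-1, 0,0,0,0,-1, 0,0,0,0,-1]' ; python3 -m crank '[0,0,0,0,1, 0,0,0,0,1, 0,0,0,0,1, 0,0,0,0,1, 0,0,0,0,1, 0,0,0,0,1, 0,0,0,0,1]'
```

```text
time_s: 3.9
eef_pos: [0.4559, 0.2153, 0.0285]
eef_rot: [0.978, 0.207, -0.001, 0.0]
force: [0.5, -0.5, 0.5]
opening: 0.0869
time_s: 4.6
eef_pos: [0.4567, 0.2155, 0.0296]
eef_rot: [0.978, 0.207, 0.0, -0.0]
force: [-0.4, 0.4, 0.1]
opening: 0.0387
```

```bash
python3 -m crank '[0,0,0,0,1, 0,0,0,0,1, 0,0,0,0,1, 0,0,0,0,1, 0,0,0,0,1, 0,0,0,0,1, 0,0,0,0,1]'; python3 -c "
from cell import arm;s=arm.get_state();print(s['force'],s['torque'])"
```

```text
time_s: 5.3
eef_pos: [0.4567, 0.2155, 0.0295]
eef_rot: [0.978, 0.207, -0.0, -0.0]
force: [-0.3, 0.9, -0.3]
opening: 0.0155
[-0.26920148  0.85087243 -0.33156461] [0.02289461 0.05038371 0.02717654]
```

The bar is gripped (15.5 mm). Now I turn counter-clockwise, which is negative about the down-pointing tool z.

```bash
python3 -m crank '[0,0,0,-0.1,1, 0,0,0,-0.1,1, 0,0,0,-0.1,1, 0,0,0,-0.1,1, 0,0,0,-0.1,1, 0,0,0,-0.1,1, 0,0,0,-0.1,1, 0,0,0,-0.1,1, 0,0,0,-0.1,1, 0,0,0,-0.1,1]';  python3 -m crank '[0,0,0,-0.05,1, 0,0,0,-0.03,1, 0,0,0,0,1, 0,0,0,0,1]'
python3 - <<'E'
from cell import arm
import cv2,pickle,numpy as np
s=arm.get_state();print(s["force"],s["torque"],s["opening"],2*np.degrees(np.arctan2(s["eef_rot"][1],s["eef_rot"][0])))
c=arm.capture("scene");f=c["frame"]
cv2.imwrite("pics/turned.png",cv2.resize(f[210:310,295:415],(720,600),interpolation=cv2.INTER_CUBIC))
E
```

```text
time_s: 6.3
eef_pos: [0.4567, 0.2155, 0.0295]
eef_rot: [0.758, 0.653, -0.0, 0.0]
force: [0.2, -0.6, -0.2]
opening: 0.016
time_s: 6.7
eef_pos: [0.4567, 0.2155, 0.0295]
eef_rot: [0.733, 0.68, -0.0, 0.0]
force: [0.3, -0.2, -1.3]
opening: 0.0161
[ 0.26211421 -0.15851754 -1.28260713] [-0.01707511 -0.10282879 -0.02870771] 0.016083196866608765 85.7587096756568
```

View pics/turned.png

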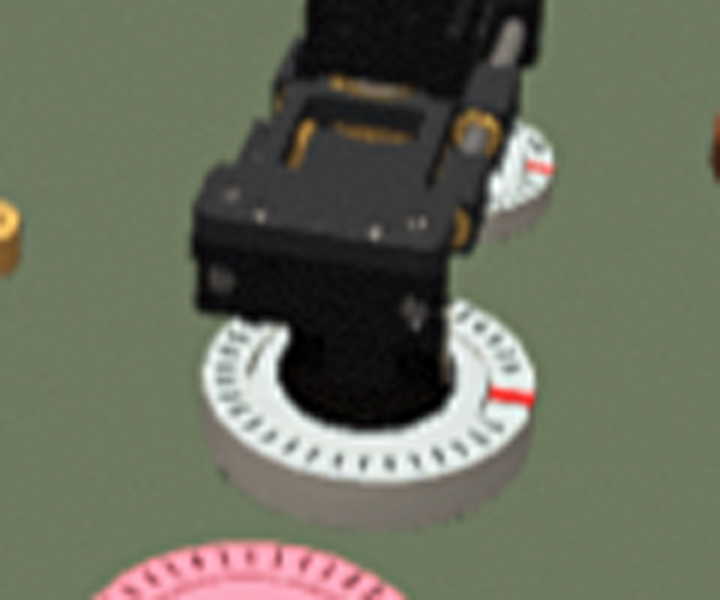

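The knob turned with the jaws. A sliver of the white line shows at the right end of the bar, near (447,350), on the red-mark side (512,397). I start the lift slowly, watching the force.

```bash
python3 -m crank '[0,0,-0.3,0,1, 0,0,-0.3,0,1, 0,0,-0.3,0,1]'; python3 -m crank '[0,0,-0.5,0,1, 0,0,-0.5,0,1, 0,0,-1,0,1, 0,0,-1,0,1, 0,0,-1,0,1, 0,0,-1,0,1, 0,0,-1,0,1, 0,0,-1,0,1, 0,0,0,0,1, 0,0,0,0,1]'
python3 - <<'E'
from cell import arm
import cv2,pickle,numpy as np
s=arm.get_state();print(s["force"],s["torque"],s["opening"],s["eef_pos"])
c=arm.capture("scene");f=c["frame"]
cv2.imwrite("pics/lift.png",cv2.resize(f[190:310,290:420],(650,600),interpolation=cv2.INTER_CUBIC))
E
```

```text
time_s: 7.05
eef_pos: [0.4567, 0.2155, 0.0388]
eef_rot: [0.733, 0.681, -0.0, -0.0]
force: [0.9, -0.5, 0.4]
opening: 0.0157
time_s: 8.05
eef_pos: [0.4569, 0.2155, 0.1088]
eef_rot: [0.732, 0.681, 0.0, 0.0]
force: [-0.2, 0.1, -1.1]
opening: 0.016
[-0.197546    0.07903909 -1.108103  ] [-0.01356348 -0.07574891 -0.03852211] 0.01599613826710306 [0.456856   0.21554292 0.10878491]
```

View pics/lift.png

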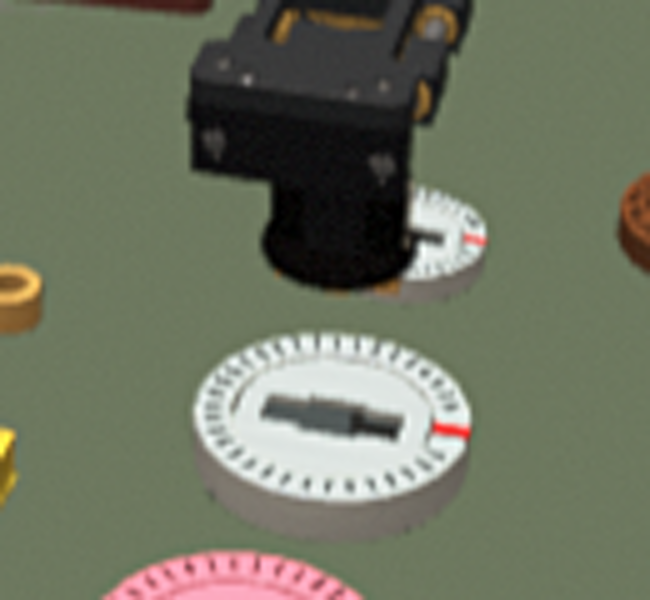

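The knob is out, with the empty slot visible at (330,415) and the knob hanging clear. Now I carry it to the tray centre: delta (0.109, −0.190), i.e. tool (−18.2, 12.3) cm.

```bash
python3 -m crank '[-0.9,0.6,0,0,1, -1.8,1.2,0,0,1, -2.2,1.5,0,0,1, -2.2,1.5,0,0,1, -2.2,1.5,0,0,1, -2.2,1.5,0,0,1, -2.2,1.5,0,0,1, -2.2,1.5,0,0,1, -1.5,1,0,0,1, -0.8,0.5,0,0,1]'; python3 -m crank '[0,0,1,0,1, 0,0,1,0,1, 0,0,1.5,0,1, 0,0,1.5,0,1, 0,0,1,0,1, 0,0,0.5,0,1, 0,0,0,0,1, 0,0,0,0,1]'
python3 - <<'E'
from cell import arm
import cv2,pickle,numpy as np
s=arm.get_state();print(s["force"],s["torque"],s["opening"],s["eef_pos"])
c=arm.capture("scene");f=c["frame"]
cv2.imwrite("pics/tray.png",cv2.resize(f[230:350,180:310],(650,600),interpolation=cv2.INTER_CUBIC))
E
```

```text
time_s: 9.1
eef_pos: [0.5665, 0.0232, 0.1081]
eef_rot: [0.733, 0.68, -0.0, -0.0]
force: [-0.1, 0.4, -1.1]
opening: 0.0159
time_s: 9.9
eef_pos: [0.5664, 0.0251, 0.0438]
eef_rot: [0.732, 0.681, 0.0, 0.0]
force: [0.1, 0.4, -1.5]
opening: 0.0159
[ 0.09137921  0.35529259 -1.4971373 ] [ 0.00781165 -0.07180821  0.03763096] 0.01591621061096268 [0.56644047 0.02505955 0.04380348]
```

View pics/tray.png

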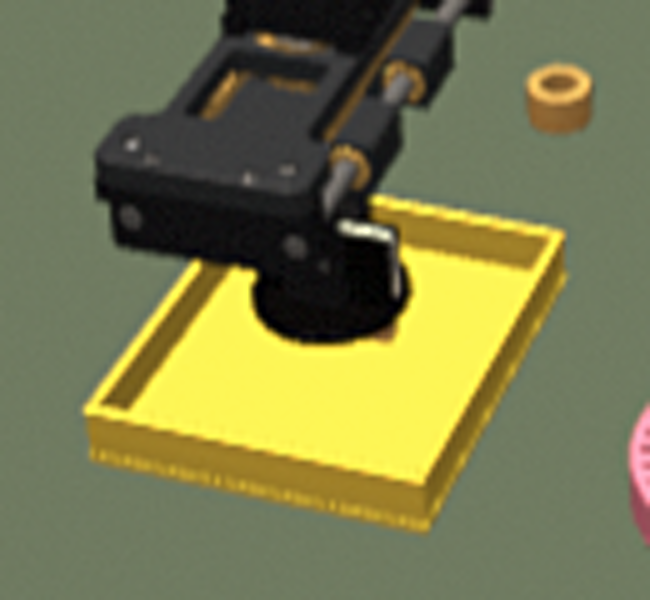

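The knob hangs upright over the middle of the tray floor at (330,310), with the white line at (395,260). I lower it, in small steps near contact (expected at TCP z ≈ 0.0275).

```bash
python3 -m crank '[0,0,0.5,0,1, 0,0,0.5,0,1, 0,0,0.4,0,1, 0,0,0,0,1, 0,0,0,0,1]'; python3 -m crank '[0,0,0.1,0,1, 0,0,0,0,1]'; python3 -m crank '[0,0,0.1,0,1, 0,0,0,0,1]'
```

```text
time_s: 10.45
eef_pos: [0.5659, 0.025, 0.0293]
eef_rot: [0.732, 0.681, -0.0, -0.0]
force: [0.4, 0.2, -1.2]
opening: 0.016
time_s: 10.65
eef_pos: [0.5662, 0.025, 0.0286]
eef_rot: [0.732, 0.681, 0.0, 0.0]
force: [0.7, 0.5, -0.9]
opening: 0.0157
time_s: 10.85
eef_pos: [0.5662, 0.025, 0.0276]
eef_rot: [0.732, 0.681, 0.0, 0.0]
force: [0.3, -0.5, -1.2]
opening: 0.0159
```

```bash
python3 -m crank '[0,0,0.07,0,1, 0,0,0,0,1, 0,0,0,0,1]'; python3 -m crank '[0,0,0.07,0,1, 0,0,0,0,1, 0,0,0,0,1]'
```

```text
time_s: 11.15
eef_pos: [0.5662, 0.025, 0.0275]
eef_rot: [0.732, 0.681, 0.0, 0.0]
force: [-3.3, 0.4, 5.3]
opening: 0.0156
time_s: 11.45
eef_pos: [0.5663, 0.025, 0.0275]
eef_rot: [0.732, 0.681, -0.0, 0.0]
force: [-5.6, -0.4, 11.4]
opening: 0.016
```

Contact made at z = 0.0275, as predicted. I ease off slightly, release and retreat straight up.

```bash
python3 -m crank '[0,0,-0.08,0,1, 0,0,0,0,1, 0,0,0,0,0.4, 0,0,0,0,0.2, 0,0,0,0,0.2, 0,0,0,0,0.2, 0,0,0,0,0.2, 0,0,0,0,0.2]';  python3 -m crank '[0,0,-0.5,0,0.2, 0,0,-1,0,0.2, 0,0,-2,0,0.2, 0,0,-3,0,0.2, 0,0,-3,0,0.2, 0,0,-3,0,0.2, 0,0,-2,0,0.2, 0,0,0,0,0.2, 0,0,0,0,0.2]'
python3 - <<'E'
from cell import arm
import cv2,pickle,numpy as np
s=arm.get_state();print(s["force"],s["opening"],s["eef_pos"])
f=arm.capture("scene")["frame"]
cv2.imwrite("pics/done.png",cv2.resize(f[190:350,0:400],(800,320)))
E
```

```text
time_s: 12.25
eef_pos: [0.5661, 0.025, 0.0268]
eef_rot: [0.732, 0.681, -0.0, -0.0]
force: [0.1, -0.3, -0.4]
opening: 0.0344
time_s: 13.15
eef_pos: [0.5664, 0.025, 0.1727]
eef_rot: [0.732, 0.681, 0.001, 0.001]
force: [-0.0, 1.1, -0.4]
opening: 0.0351
[-0.04125     1.06512396 -0.38673378] 0.035060949716242754 [0.56639983 0.02497527 0.17271537]
```

View pics/done.png

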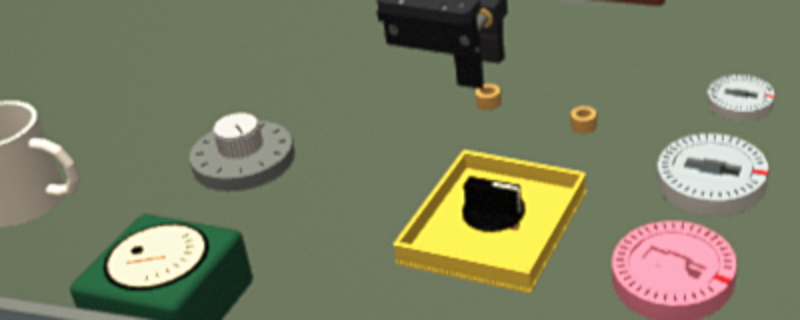

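The knob stands upright in the middle of the tray at (492,203). The gripper is clear above it, the bezel is empty at (712,170), and the selector at (240,135) was never approached. Handing in.

```bash
python3 -c "
from cell import arm
print(arm.hand_in())"
```

```text
the job is handed in; nothing more can be done
None
```

The black knob is out of the bezel and standing upright near the middle of the yellow tray, and the job is handed in.

- **Turn:** I gripped the bar and turned the knob about 62° counter-clockwise while seated. The jaws ended at 85.8°, against a red mark measured at 85.9°.
- **Lift:** I raised it 79 mm straight up; the readings I took during the lift showed about 1 N, so I saw no sign of catching.
- **Set-down:** I lowered it to contact at the expected height. The highest reading I saw was about 12 N. Then I let go and backed straight up.

**Last checks:** the final picture shows the knob upright in the tray, the bezel empty and the gripper clear. The robot's clock was at about 13 s, and no force reading came near a limit. I did not measure the selector knob's setting before and after. The arm only passed well above its height on the way in, and it looks undisturbed.

**Disagreement:** the two cameras differed by about 4 mm on the bezel position. I used the top view, and the grasp was good.

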